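Load a gas detector and ease the sprung test-box flap shut

TASK

Pick up the gas detector that lies by itself on the bench and lay it flat, screen up, on the floor of the open test box; lay it down, do not drop it. Then take the flap by its handle, tip it a little further open until its stay drops away, ease it down against its closing spring without ever letting it fall or slam, and press it past its spring catch until it is fully shut. Leave the other things on the bench where they are.

Things in the scene. Friction and masses are not known exactly. Their poses are not given: they have to be found in the camera images.
- detector: Orange hand-held gas detector lying flat on the bench by itself (three more in the green tote stay there). 102 mm long (x), 58 mm wide (y), 30 mm high, about 0.14 kg: a block from x = -52 to +22 mm, then a round sensor head of radius 20 mm centred at x = +30 mm. Origin: underside, 1 mm from mid-length; z up through the screen. Easily held across its 58 mm width.
- test_box: Grey open-topped gas test box fixed to the bench: 190 mm (x) by 230 mm (y), rim 85 mm high, walls and floor 6 mm. Origin: centre of the underside. Its front (-x of its frame) faces the robot within 0.3 rad. The flap is hinged on the rear (+x) rim; the stay is outside the left (+y) wall, the catch outside the front wall at y = -80 mm.
- box_floor (a point): Centre of the box's inner floor (6 mm above the bench), axes as the box; clear floor 178 mm (x) by 218 mm (y).
- flap (a joint): Flap angle, rad: 0 fully shut, level on the rim; 1.5 propped open by the stay; 1.85 stop. Aluminium frame with clear window, 190 x 230 x 6 mm, about 0.35 kg. A spring always closes it: with its weight 3 to 4 N must be held at the handle all the way down, and let go it slams. It first comes to rest on the catch at about 0.07 rad, must be pressed past it, and then stays shut by itself.
- flap_hinge (a point): Middle of the flap's hinge line, which runs along the box's y axis; at x = +95 mm, z = 89 mm in the box's frame. The point turns with the flap: with the flap shut its axes are those of the box.
- flap_handle (a point): Middle of the handle: a round steel bar 10 mm thick, 90 mm long, parallel to the hinge, on two arms in the flap's plane, 235 mm from the hinge line and 45 mm beyond the flap's free edge. At flap angle a it is at x = 95 - 235 cos(a), y = 0, z = 89 + 235 sin(a) mm in the box's frame. The bar may turn between the fingers, so it can be held from above through the whole swing.
- flap_edge (a point): Point on the upper face of the flap near the middle of its free edge, 180 mm from the hinge line: a place to press it down when it is almost shut.
- stay (a joint): Angle of the stay, a 210 mm steel strut pivoted on the box's left wall near the front: about 0.67 rad raised, its hooked end under a stud on the flap's left side; 0 lying down along the box. When the flap is tipped 0.1 to 0.2 rad further open (to 1.6 to 1.7 rad) the stud leaves the hook and the stay falls to 0 by itself, for good. Then only the hand holds the flap.
- stay_end (a point): The hooked upper end of the stay, on the outside of the box's left wall.
- catch_nose (a point): Round nose of the sprung catch, 8 mm thick, 28 mm wide, at x = -110, y = -80, z = 97 mm in the box's frame (12 mm above the rim). It yields outwards (-x): when the flap rests on it, some 13 mm short of shut at the front edge, a push down of roughly 5 to 10 N on the handle or front edge snaps the flap past it.
- screwdriver: Screwdriver with black handle lying on the bench on the robot's side; not to be moved.
- jar: White plastic jar with black lid, 56 mm across, 75 mm high, standing on the bench; not to be moved.
- foam_block: White foam packing block, 100 x 70 x 35 mm, on the bench; not to be moved.
- tape_roll: Roll of tan tape, 90 mm across, 24 mm high, lying on the bench; not to be moved.
Things that resemble listed ones, but are neither listed nor needed, are in the scene too. What is shaped like the detector but turquoise is not meant.

How it is judged (in metres and radians):
On the way, in this order (a step that is already met when the one before it is completed fails the run):
1. the detector lies flat, screen up, on the floor of the test box (x of detector in the frame of box_floor between -0.07 and 0.07 m and y of detector in the frame of box_floor between -0.09 and 0.09 m and z of detector in the frame of box_floor below 0.006 m and angle between detector's own z axis and vertical below 0.15 rad and linear speed of detector below 0.03 m/s), for 0.2 s.
2. the stay has dropped while the flap is still up (value of joint stay below 0.15 rad and value of joint flap above 1.2 rad), for 0.05 s.
At the end, for the whole second after the job is handed in: The detector lies flat (within 0.15 rad), screen up, on the inner floor of the test box, its origin less than 6 mm above that floor; the stay is down (below 0.15 rad), and the flap is fully shut past its catch (below 0.02 rad) (x of detector in the frame of box_floor between -0.07 and 0.07 m and y of detector in the frame of box_floor between -0.09 and 0.09 m and z of detector in the frame of box_floor below 0.006 m and angle between detector's own z axis and vertical below 0.15 rad and value of joint flap below 0.02 rad and value of joint stay below 0.15 rad and linear speed of detector below 0.02 m/s); the robot touches nothing.
It fails at once if the flap falls: it closes faster than 2.2 rad/s (about 0.5 m/s at the handle) while more than 0.1 rad open (value of joint flap above 0.1 rad and velocity of joint flap below -2.2 rad/s).
It fails at once if the detector is dropped into the box: it moves faster than 0.7 m/s below the height of the rim (horizontal distance between detector and box_floor below 0.09 m and height (world z) of detector below 0.085 m and linear speed of detector above 0.7 m/s).
It fails at once if a bystander (screwdriver, jar, foam block or tape roll) is moved by more than 30 mm (distance of any of screwdriver, jar, foam_block, tape_roll from where it was at the start of the episode above 0.03 m).
It also fails if it takes over 61 s, if anything falls off the work surface, if the arm or the gripper's body presses on something with over 40 N, if the wrist force passes 120 N, or if a joint passes its speed limit or range.

ROBOT

A 7-joint arm with a two-finger parallel gripper is mounted at the origin on the work surface. World frame = base frame: x ahead of the robot, y to its left, z up, the work surface at z = 0. Lengths are in mm, angles in rad, forces in N, time in s.
With the tool pointing down it reaches from about 425 to 975 mm from the base axis. Payload 16.7 kg.
Tool frame: the origin (TCP) lies at the very end of the fingers, on their centre line; the grasp point (between the pads) lies 19 mm behind it; z points along the fingers, y is the line along which they close (so a half turn about z gives the same grasp; the last joint's range is limited). The gripper opens to 85 mm and grips with 20 to 120 N. Pads are 22 mm wide; open, the fingers measure 114 mm over their backs; the gripper's body (76 mm by 85 mm) begins 54 mm behind the grasp point. The pads swing forward as they close: fully open they stand 13 mm farther back than shut.
Start: joints at [1.026, 0.426, 0.074, 1.606, -0.034, 1.111, -0.067], TCP at [260.21, -622.79, 231.302] pointing down, gripper open.
Joint ranges: [-2.85, 2.85], [-0.5, 2.14], [-1.23, 1.37], [0.21, 2.46], [-1.02, 4.16], [0.16, 2.05], [-2.73, 2.73]. Speed limits (rad/s): [1.89, 1.89, 2.39, 2.39, 3.01, 3.01, 3.01].

INTERFACE

Orientations are given as a unit quaternion [x, y, z, w].
In Python, from plant import * gives the robot as it stands.
- The arm moves only by the tool step_arm, never from a script. Its argument "deltas" is a list that holds one entry, the list of rows, each a list of 5 numbers: the shift along the world's x, y, z in mm, then the turn about the world's z in rad, then the opening, from 0 (shut) to 1 (fully open). A call has 1 to 8 rows; each row shifts and turns the commanded pose from where the row before left it; what a row does not reach is not made up. A row lasts 1/12 s, in which the tool goes at most 41.7 mm and 7.16 degrees, less where a joint would pass 70% of its speed; a pose out of reach is approached as far as the arm can. A call is refused whole if a number of a shift passes 41.7 or a number of a turn 0.125, either way. A call with a gripper value outside its range is refused whole. The fingers move at their own pace and stop on an object; "squeeze" is the grip in N (left out, the last holds). Time passes only in rows, so rows that do not move let the fingers close. It gives the time, the measured TCP pose, the force, the opening and the grip force at its end, in the units of the state.
- observe(): the state, without advancing time (a new reading comes with each control period).
- read_camera(name): name is "side" or "top" or "wrist"; returns a dict with "pixels" (420x560x3 uint8, blue, green, red), "fx", "fy", "cx", "cy" (pixels), "T" (4x4, takes a point from camera to world coordinates). Camera axes: x right, y down, z forward; pixel columns grow to the right and rows downward; lengths in mm; the calibration is good to about 2 mm. A picture is of the moment at which its call begins. There is no depth.
- close_job(): hands the job in; it is judged then, once.
The state is a dict: "time": time; "qpos": joint angles; "qvel": joint speeds; "joint_efforts": joint torques, N m; "ee_pos": TCP position; "eef_rot": TCP orientation; "ft_force": force on the tool from outside, world axes, zero at the start; "ft_torque": the same for the moment, N m; "grip_width": finger opening in mm; "gripper_force": force on a finger pad.
Only numpy, scipy, OpenCV 4.12 (cv2) and the standard library are available. Lean on these libraries where they do the work, as an engineer would, in place of code of your own. Each camera call takes 0.05 s, during which the arm holds its last target. There are 200 camera calls.

## Working session

There is one attempt and no reset: what is moved stays moved. The work goes in short steps, Python scripts to look and compute and a tool call to move; the robot and the scene stay as the last step left them, time stands still between calls to the robot, and variables do not carry over. Pictures are saved under pics/ and viewed, at most 10 in all, crops included, and the job is handed in when it is done.

Besides the shell and the picture viewer there is one more tool, called after "Request:" as a command line: name --argument value ..., lists and objects as JSON in quotes. step_arm: Moves the arm, as the interface text tells. Its arguments: {"type":"object","properties":{"deltas":{"type":"array","items":{"type":"array","items":{"type":"array","items":{"type":"number"}}}},"squeeze":{"type":"number"}},"required":["deltas"]}

```bash
mkdir -p pics
cat > h.py <<'E'
from plant import *
import numpy as np, cv2, json
def snap(n,f):
    c=read_camera(n); cv2.imwrite(f'pics/{f}.png',c['pixels'])
    json.dump({k:(np.array(c[k]).tolist()) for k in('fx','fy','cx','cy','T')},open(f'pics/{f}.json','w')); return c
def px(f,u,v,z):
    c=json.load(open(f'pics/{f}.json'));T=np.array(c['T'])
    d=T[:3,:3]@[(u-c['cx'])/c['fx'],(v-c['cy'])/c['fy'],1]
    o=T[:3,3]; return (o+d*(z-o[2])/d[2]).round(1)
def proj(f,p):
    c=json.load(open(f'pics/{f}.json'));T=np.array(c['T'])
    q=T[:3,:3].T@(np.array(p,float)-T[:3,3]); return [round(c['fx']*q[0]/q[2]+c['cx'],1),round(c['fy']*q[1]/q[2]+c['cy'],1)]
E
python3 - <<'E'
from h import *
for n in('top','side'): c=snap(n,n+'0'); print(np.round(c['T'],3).tolist(),c['fx'])
s=observe(); print(s['time'],s['ee_pos'],s['eef_rot'],s['grip_width'],s['ft_force'])
E
```

```text
[[-0.027, -0.994, 0.106, 367.565], [-1.0, 0.027, 0.0, -148.706], [-0.003, -0.106, -0.994, 1360.098], [0.0, 0.0, 0.0, 1.0]] 502.72698119130973
[[-0.875, -0.351, 0.333, 118.882], [-0.483, 0.615, -0.623, 639.38], [0.014, -0.707, -0.708, 975.892], [0.0, 0.0, 0.0, 1.0]] 446.7854377202145
0.1 [ 260.07667457 -622.47553595  230.66345028] [ 9.80483944e-01  1.96598286e-01 -1.49991799e-04 -5.72325403e-04] 85.70190487991441 [ 0.3202416  -0.2129608   0.23905057]
```

View pics/top0.png

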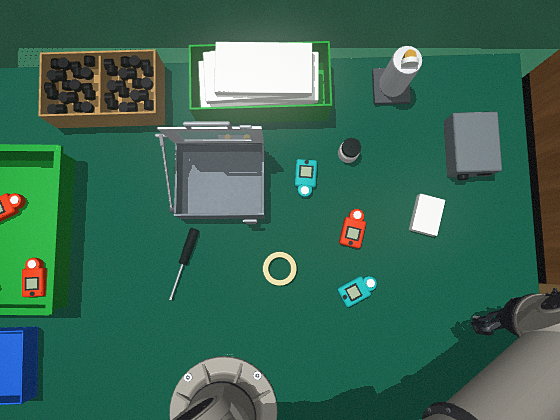

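View pics/side0.png

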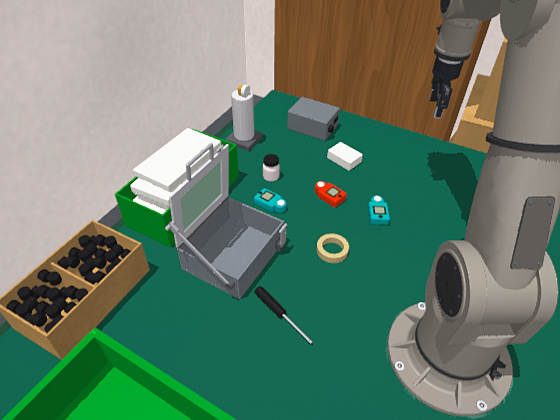

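Top view: the lone orange detector is at (352,229). Look-alikes are the turquoise units at (305,177) and (357,291), and the orange ones in the tote at (10,205) and (33,278). The box is at about (219,180), with the flap propped up at the rear (top row 130). I choose (352,229) and will check it in a crop.

Run:
```python
import cv2,numpy as np
a=cv2.imread('pics/top0.png')
d=cv2.resize(a[200:260,320:385],None,fx=6,fy=6,interpolation=cv2.INTER_CUBIC)
b=cv2.resize(a[115:230,155:275],None,fx=5,fy=5,interpolation=cv2.INTER_CUBIC)[:, :600]
out=np.zeros((575,800,3),np.uint8); b=cv2.resize(a[115:230,155:275],None,fx=4,fy=4,interpolation=cv2.INTER_CUBIC)
d=cv2.resize(a[200:260,325:380],None,fx=5.5,fy=5.5,interpolation=cv2.INTER_CUBIC)
out[:b.shape[0],:b.shape[1]]=b; out[:d.shape[0],490:490+d.shape[1]]=d
cv2.imwrite('pics/crop0.png',out)
```

```text
(no output)
```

View pics/crop0.png

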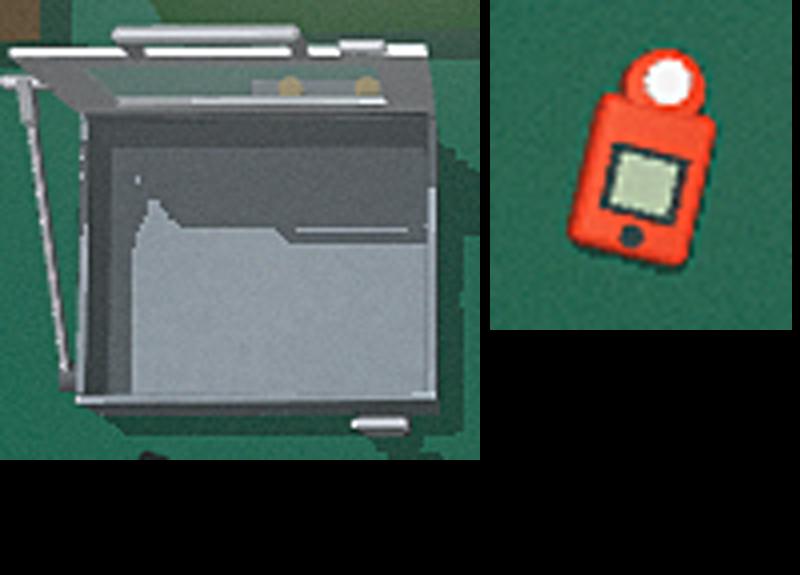

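The crop confirms an orange unit, screen up: head at (357.4,214.5), tail middle at (350.3,245.5). Box rim corners are front (174.3,215) and (263.8,215.5), rear (175.5,143.2) and (263.8,143.2). Handle bar ends are at (183.3,124) and (230,123.2).

Run:
```python
from h import *
h=px('top0',357.4,214.5,30);t=px('top0',350.3,245.5,28);print('det',h,t)
ax=(h-t)[:2]; yaw=np.arctan2(ax[1],ax[0]); u=ax/np.linalg.norm(ax);print('yaw',yaw,'orig',h[:2]-30*u,t[:2]+52*u, np.linalg.norm(ax))
P=[px('top0',*q,85) for q in((174.3,215),(263.8,215.5),(175.5,143.2),(263.8,143.2))];print(P)
print('handle',px('top0',183.3,124,323),px('top0',230,123.2,323))
s=json.load
o=observe();from scipy.spatial.transform import Rotation as R
print(R.from_quat(o['eef_rot']).as_matrix().round(3))
# fit box pose x,y,yaw from corners + handle
from scipy.optimize import least_squares
a=1.5
L=[(-95,115,85),(-95,-115,85),(95-235*np.cos(a),45,89+235*np.sin(a)),(95-235*np.cos(a),-45,89+235*np.sin(a)),(-110,-66,97),(-110,-94,97)]
U=[(174.3,215),(263.8,215.5),(183.3,124),(230,123.2),(155+352/4,115+425/4),(155+408/4,115+427/4)]
def f(p):
    c,s=np.cos(p[2]),np.sin(p[2]);return np.ravel([np.array(proj('top0',(p[0]+c*x-s*y,p[1]+s*x+c*y,z)))-q for (x,y,z),q in zip(L,U)])
r=least_squares(f,[680,0,0],x_scale=[100,100,.1],diff_step=1e-3);print(r.x,r.fun.round(1))
x,y,w=r.x
for a in (1.5,1.7,1.2,.9,.6,.3,.07,0):
  d=95-235*np.cos(a);print(a,(x+np.cos(w)*d).round(1),(y+np.sin(w)*d).round(1),(89+235*np.sin(a)).round(1))
```

```text
det [ 502.7 -369.1   30. ] [ 421. -347.   28.]
yaw -0.2641795132582875 orig [ 473.74078793 -361.26647997] [ 471.19596759 -360.57810139] 84.63628063661588
[array([508.5, 106.9,  85. ]), array([ 501. , -121.4,   85. ]), array([695.5, 102.7,  85. ]), array([ 689.2, -126. ,   85. ])]
handle [675.3  39.  323. ] [674.3 -59.8 323. ]
[[ 0.923  0.386 -0.001]
 [ 0.386 -0.923  0.001]
 [-0.    -0.001 -1.   ]]
[597.32421875   0.           0.        ] [-3.2  2.5 -2.5 -0.4 -2.9 -0.1 -7.  -0.5 -1.1 -0.2 -4.  -1.1]
1.5 675.7 0.0 323.4
1.7 722.6 0.0 322.0
1.2 607.2 0.0 308.0
0.9 546.2 0.0 273.1
0.6 498.4 0.0 221.7
0.3 467.8 0.0 158.4
0.07 457.9 0.0 105.4
0 457.3 0.0 89.0
```

Request:
step_arm --deltas '[[[20, 25, -5, -0.07, 1], [20, 25, -5, -0.07, 1], [20, 25, -5, -0.07, 1], [20, 25, -5, -0.07, 1], [20, 25, -5, -0.07, 1], [20, 25, -5, -0.07, 1], [20, 25, -5, -0.07, 1], [20, 25, -5, -0.07, 1]]]' --squeeze 40

```text
time: 0.77
ee_pos: [420.8, -421.3, 190.9]
eef_rot: [0.996, -0.084, -0.0, -0.0]
ft_force: [0.8, -1.6, 0.2]
grip_width: 85.2
gripper_force: 0.0
```

```bash
cat > fit.py <<'E'
from h import *
from scipy.optimize import least_squares
a=1.5
L=[(-95,115,85),(-95,-115,85),(95-235*np.cos(a),45,89+235*np.sin(a)),(95-235*np.cos(a),-45,89+235*np.sin(a)),(-110,-66,97),(-110,-94,97)]
U=[(174.3,215),(263.8,215.5),(183.3,124),(230,123.2),(155+352/4,115+425/4),(155+408/4,115+427/4)]
def f(p):
    c,s=np.cos(p[2]),np.sin(p[2]);return np.ravel([np.array(proj('top0',(p[0]+c*x-s*y,p[1]+s*x+c*y,z)))-q for (x,y,z),q in zip(L,U)])
r=least_squares(f,[598,-9,-.03],x_scale=[100,100,.1],diff_step=1e-2);print(r.x,r.fun.round(1))
s=observe(); print(s['ee_pos'],s['ft_force'],s['time'])
from scipy.spatial.transform import Rotation as R
M=R.from_quat(s['eef_rot']).as_matrix();print(np.arctan2(M[1,1],M[0,1]))
E
python3 fit.py
```

```text
[ 5.98e+02 -9.00e+00 -3.00e-02] [-0.7  0.8 -0.1  0.6  2.5 -1.2 -1.7 -0.3  1.1  0.2 -1.8 -0.2]
[ 420.82113868 -421.3146661   190.86086846] [ 0.78188792 -1.57054481  0.18455034] 0.7667
-1.7385615666196528
```

Request:
step_arm --deltas '[[[11, 15.5, -15, -0.024, 1], [11, 15.5, -15, -0.024, 1], [11, 15.5, -15, -0.024, 1], [11, 15.5, -15, -0.024, 1], [0, 0, 0, 0, 1], [0, 0, 0, 0, 1]]]'

```text
time: 1.27
ee_pos: [464.4, -359.5, 130.3]
eef_rot: [0.992, -0.129, -0.001, -0.001]
ft_force: [-0.1, -0.7, 0.5]
grip_width: 85.4
gripper_force: 0.0
```

Run:
```python
from h import *
c=snap('wrist','w1'); print(np.round(c['T'],2).tolist()); s=observe()['ee_pos'];print(s,proj('w1',(s[0],s[1],30)))
```

```text
[[-0.26, -0.93, -0.28, 535.03], [-0.97, 0.24, 0.08, -378.72], [-0.0, 0.29, -0.96, 273.27], [0.0, 0.0, 0.0, 1.0]]
[ 464.05156186 -360.70971259  131.04557014] [np.float64(284.0), np.float64(207.8)]
```

View pics/w1.png

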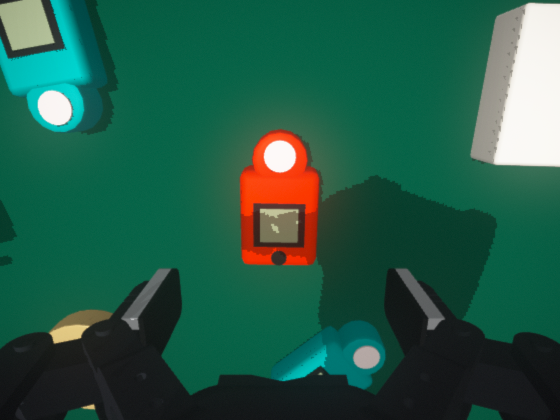

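The wrist view shows the orange detector square between the fingers, block centre at (280,216) against a projected TCP of (284,208). I'll descend.

Request:
step_arm --deltas '[[[0, 0, -25, 0, 1], [0, 0, -25, 0, 1], [0, 0, -25, 0, 1], [0, 0, -25, 0, 1], [0, 0, -14, 0, 1], [0, 0, -8, 0, 1], [0, 0, 0, 0, 0.3], [0, 0, 0, 0, 0.3]]]'

```text
time: 1.98
ee_pos: [464.2, -361.5, 9.9]
eef_rot: [0.991, -0.13, 0.0, 0.0]
ft_force: [0.4, 1.5, 1.6]
grip_width: 64.2
gripper_force: 0.7
```

Request:
step_arm --deltas '[[[0, 0, 0, 0, 0.3], [0, 0, 0, 0, 0.3], [0, 0, 0, 0, 0.3], [0, 0, 0, 0, 0.3]]]'

```text
time: 2.32
ee_pos: [464.8, -361.5, 10.6]
eef_rot: [0.992, -0.13, 0.001, 0.0]
ft_force: [-2.4, 0.1, 8.9]
grip_width: 57.2
gripper_force: 44.1
```

Request:
step_arm --deltas '[[[0, 0, 15, 0, 0.3], [0, 0, 30, 0, 0.3], [0, 0, 35, 0, 0.3], [0, 0, 35, 0, 0.3], [0, 0, 35, 0, 0.3], [8, 25, 10, 0.02, 0.3], [8, 25, 0, 0.02, 0.3], [8, 25, 0, 0.02, 0.3]]]'

```text
time: 2.98
ee_pos: [488.8, -285.4, 171.2]
eef_rot: [0.995, -0.1, 0.001, 0.0]
ft_force: [-0.5, -0.5, -2.7]
grip_width: 56.8
gripper_force: 43.4
```

Request:
step_arm --deltas '[[[8, 28, 0, 0.02, 0.3], [8, 28, 0, 0.02, 0.3], [8, 28, 0, 0.02, 0.3], [8, 28, 0, 0.02, 0.3], [8, 28, 0, 0.02, 0.3], [8, 28, 0, 0.02, 0.3], [8, 28, 0, 0.02, 0.3], [8, 28, 0, 0.02, 0.3]]]'

```text
time: 3.65
ee_pos: [552.4, -60.5, 170.0]
eef_rot: [1.0, -0.02, 0.0, 0.0]
ft_force: [1.0, -0.6, -0.7]
grip_width: 57.4
gripper_force: 43.5
```

Request:
step_arm --deltas '[[[7, 18, 0, 0, 0.3], [7, 18, 0, 0, 0.3], [7, 16, 0, 0, 0.3], [0, 0, -25, 0, 0.3], [0, 0, -25, 0, 0.3], [0, 0, -25, 0, 0.3], [0, 0, -25, 0, 0.3], [0, 0, -20, 0, 0.3]]]'

```text
time: 4.32
ee_pos: [572.8, -9.8, 48.2]
eef_rot: [1.0, -0.02, -0.0, 0.0]
ft_force: [-0.1, 0.3, -1.2]
grip_width: 57.3
gripper_force: 43.4
```

Request:
step_arm --deltas '[[[0, 0, -15, 0, 0.3], [0, 0, -8, 0, 0.3], [0, 0, -5, 0, 0.3], [0, 0, -3, 0, 0.3], [0, 0, 0, 0, 0.3]]]'

```text
time: 4.73
ee_pos: [573.5, -9.8, 18.6]
eef_rot: [1.0, -0.02, 0.0, -0.0]
ft_force: [-0.4, -0.6, -0.6]
grip_width: 57.1
gripper_force: 43.4
```

Request:
step_arm --deltas '[[[0, 0, -1, 0, 0.3], [0, 0, -1, 0, 0.3], [0, 0, 0, 0, 0.3]]]'

```text
time: 4.98
ee_pos: [573.5, -9.8, 16.8]
eef_rot: [1.0, -0.02, 0.0, -0.0]
ft_force: [-0.7, -0.6, -1.9]
grip_width: 57.1
gripper_force: 43.4
```

Request:
step_arm --deltas '[[[0, 0, -1, 0, 0.3], [0, 0, -1, 0, 0.3], [0, 0, 0, 0, 0.3]]]'

```text
time: 5.23
ee_pos: [573.6, -9.8, 16.5]
eef_rot: [1.0, -0.02, 0.001, 0.0]
ft_force: [-13.9, -0.5, 38.5]
grip_width: 57.0
gripper_force: 48.0
```

Contact with the floor at z = 16.5. I'll back off slightly and release.

Request:
step_arm --deltas '[[[0, 0, 1.5, 0, 0.3], [0, 0, 0, 0, 0.75], [0, 0, 0, 0, 0.9], [0, 0, 0, 0, 0.95], [0, 0, 0, 0, 0.95], [0, 0, 10, 0, 0.95], [0, 0, 20, 0, 0.95], [0, 0, 20, 0, 0.95]]]'

```text
time: 5.9
ee_pos: [572.7, -9.8, 66.3]
eef_rot: [1.0, -0.02, -0.001, -0.0]
ft_force: [-0.2, 0.4, 0.9]
grip_width: 80.9
gripper_force: 0.0
```

Request:
step_arm --deltas '[[[-5, 0, 30, 0, 0.9], [-5, 0, 30, 0, 0.9], [-5, 0, 30, 0, 0.9], [-5, 0, 30, 0, 0.9], [0, 0, 30, 0, 0.9], [0, 0, 30, 0.05, 0.9], [0, 0, 30, 0.1, 0.9], [0, 0, 30, 0.1, 0.9]]]'

```text
time: 6.57
ee_pos: [552.6, -9.8, 308.2]
eef_rot: [0.994, 0.107, 0.0, 0.0]
ft_force: [0.4, -0.5, 0.1]
grip_width: 76.6
gripper_force: 0.0
```

Run:
```python
from h import *
snap('top','t2');snap('side','s2');snap('wrist','w2')
a=cv2.imread('pics/s2.png')[120:310,150:310]; b=cv2.imread('pics/w2.png')
out=np.zeros((600,800,3),np.uint8); A=cv2.resize(a,None,fx=2.3,fy=2.3); B=cv2.resize(b,(420,315)); out[:A.shape[0],:A.shape[1]]=A; out[:315,375:795]=B
c=cv2.imread('pics/t2.png')[110:230,155:275]; C=cv2.resize(c,(280,280)); out[318:598,450:730]=C
cv2.imwrite('pics/m2.png',out); print(observe()['ee_pos'])
```

```text
[553.97310547  -9.77303767 308.6820698 ]
```

View pics/m2.png

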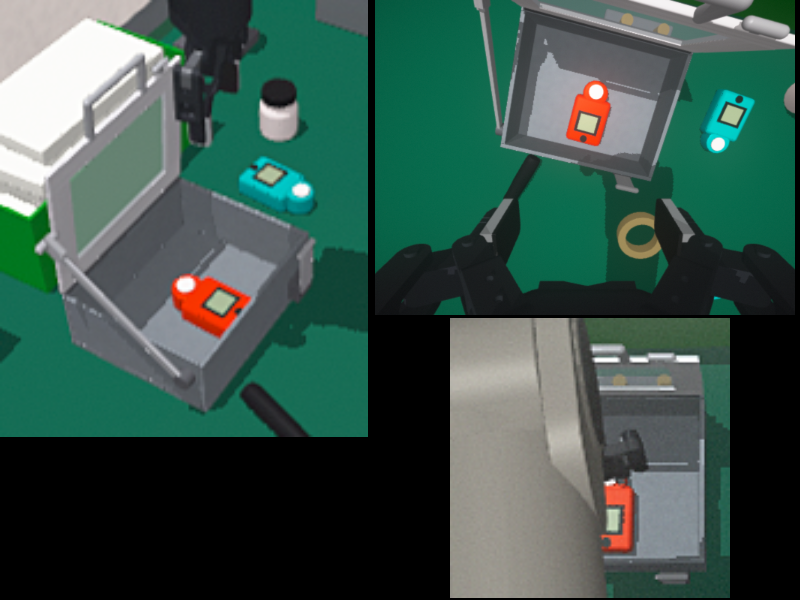

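The detector lies flat, screen up, inside the box; the stay is still propped and the handle bar is free. I'll raise, turn, and go over the handle.

Request:
step_arm --deltas '[[[0, 0, 15, 0.12, 0.7], [0, 0, 15, 0.12, 0.7], [0, 0, 15, 0.12, 0.7], [0, 0, 15, 0.12, 0.7], [0, 0, 10, 0.12, 0.7], [0, 0, 0, 0.12, 0.7], [10, 0, 0, 0.12, 0.7], [20, 0, 0, 0.12, 0.7]]]'

```text
time: 7.38
ee_pos: [582.1, -9.9, 375.9]
eef_rot: [0.833, 0.554, -0.0, -0.0]
ft_force: [0.2, 0.4, -0.7]
grip_width: 59.6
gripper_force: 0.0
```

Request:
step_arm --deltas '[[[20, 0, 0, 0.12, 0.7], [20, 0, 0, 0.12, 0.7], [20, 0, 0, 0.12, 0.7], [16, 0, 0, 0, 0.7], [16, 0, 0, 0, 0.7], [0, 0, 0, 0, 0.7], [0, 0, 0, 0, 0.7]]]'

```text
time: 7.97
ee_pos: [675.1, -9.7, 374.2]
eef_rot: [0.722, 0.692, -0.001, -0.001]
ft_force: [-0.1, 0.5, -1.0]
grip_width: 59.5
gripper_force: 0.0
```

Run:
```python
from h import *
snap('wrist','w3');snap('side','s3');s=observe()
a=cv2.imread('pics/s3.png')[100:300,140:320]; b=cv2.imread('pics/w3.png')
out=np.zeros((420,800,3),np.uint8); A=cv2.resize(a,None,fx=2,fy=2); out[:400,:360]=A; out[:330,360:800]=cv2.resize(b,(440,330))
cv2.imwrite('pics/m3.png',out); print(s['ee_pos'],s['eef_rot'],s['qpos'],proj('w3',(676,-11,323)),proj('w3',(676,-11+45,323)),proj('w3',(676,-56,323)),proj('w3',list(s['ee_pos'][:2])+[323]))
```

```text
[674.54105662  -9.71153575 375.27120457] [ 7.21645467e-01  6.92262578e-01 -4.27792829e-04 -4.00820606e-04] [ 0.09970331  0.35619375 -0.25070407  1.40010269  0.08779322  1.39737678
 -0.19270244] [np.float64(285.3), np.float64(234.0)] [np.float64(282.1), np.float64(158.7)] [np.float64(288.2), np.float64(300.5)] [np.float64(282.8), np.float64(232.1)]
```

View pics/m3.png

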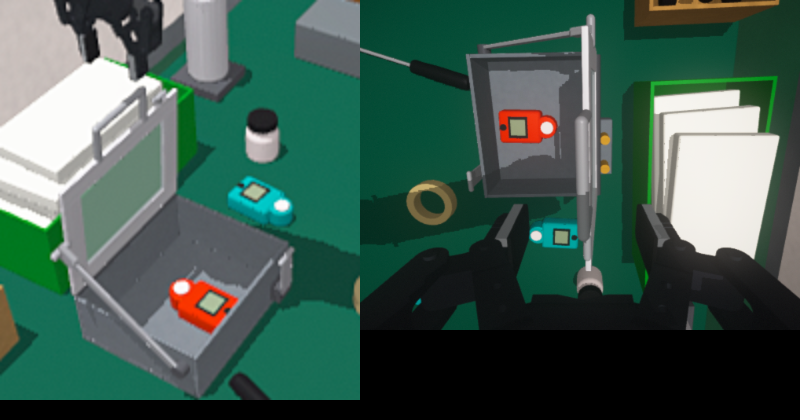

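The wrist view shows the bar at u≈284 between the fingers (predicted 285), so it is aligned. I'll descend and grip gently.

Request:
step_arm --deltas '[[[0, 0, -20, 0, 0.7], [0, 0, -20, 0, 0.7], [0, 0, -15, 0, 0.7], [0, 0, -10, 0, 0.7], [0, 0, -6, 0, 0.7], [0, 0, 0, 0, 0.3], [0, 0, 0, 0, 0.3], [0, 0, 0, 0, 0.2]]]' --squeeze 30

```text
time: 8.73
ee_pos: [675.5, -9.7, 305.9]
eef_rot: [0.721, 0.692, 0.001, 0.0]
ft_force: [-0.2, -0.1, 0.2]
grip_width: 24.1
gripper_force: 0.0
```

Request:
step_arm --deltas '[[[0, 0, 0, 0, 0.1], [0, 0, 0, 0, 0], [0, 0, 0, 0, 0], [0, 0, 0, 0, 0], [0, 0, 0, 0, 0]]]'

```text
time: 9.15
ee_pos: [675.5, -9.7, 305.9]
eef_rot: [0.721, 0.692, 0.001, 0.0]
ft_force: [-1.7, -0.1, 5.5]
grip_width: 9.1
gripper_force: 29.3
```

Request:
step_arm --deltas '[[[6, -0.2, 0, 0, 0], [7, -0.2, 0, 0, 0], [7, -0.2, 0, 0, 0], [7, -0.2, 0, 0, 0], [6, -0.2, -0.5, 0, 0], [5, -0.2, 0, 0, 0], [0, 0, 0, 0, 0], [0, 0, 0, 0, 0]]]' --squeeze 60

```text
time: 9.82
ee_pos: [713.6, -10.6, 305.3]
eef_rot: [0.721, 0.693, 0.001, 0.0]
ft_force: [-3.7, 1.2, 8.6]
grip_width: 7.9
gripper_force: 61.0
```

Request:
step_arm --deltas '[[[0, 0, 0, 0, 0], [0, 0, 0, 0, 0], [0, 0, 0, 0, 0], [0, 0, 0, 0, 0]]]'

```text
time: 10.15
ee_pos: [713.3, -10.6, 305.3]
eef_rot: [0.721, 0.693, 0.0, 0.0]
ft_force: [-2.9, 0.9, 6.9]
grip_width: 8.0
gripper_force: 61.0
```

Run:
```python
from h import *
snap('side','s4')
a=cv2.imread('pics/s4.png')[100:300,140:320]; cv2.imwrite('pics/m4.png',cv2.resize(a,None,fx=3,fy=3))
s=observe();print(s['ee_pos'],s['ft_force'],s['grip_width'],s['time'])
p0=np.array(s['ee_pos']); a0=1.655; w=-.03
prev=p0
```

```text
[713.35019679 -10.60518483 305.36137444] [-3.74006942  0.92491729  6.65961962] 7.785863629406637 10.2
```

View pics/m4.png

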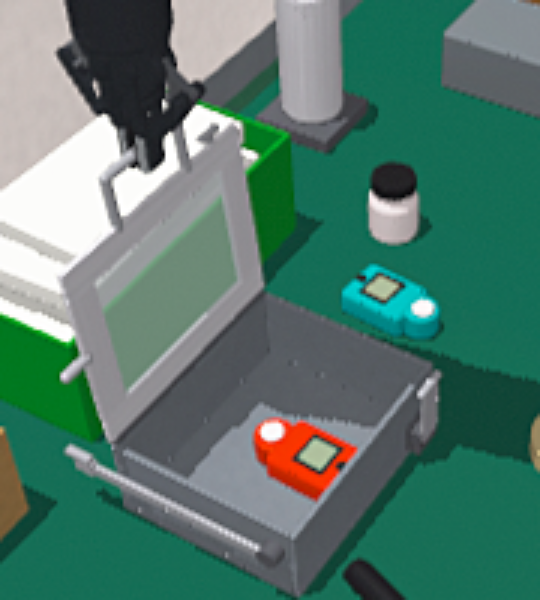

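The stay lies down along the box, and the hand holds the flap at about 1.66 rad. I'll compute the arc.

Run:
```python
import numpy as np
A=1.657-.05*np.arange(0,33); x=693-235*np.cos(A); z=89+235*np.sin(A)-17.7
for i in range(1,33): print(i,round(A[i],3),round(x[i]-x[i-1],1),round(z[i]-z[i-1],1),'|',round(x[i],1),round(z[i],1))
```

```text
1 1.607 -11.7 0.7 | 701.5 306.1
2 1.557 -11.7 0.1 | 689.8 306.3
3 1.507 -11.7 -0.5 | 678.0 305.8
4 1.457 -11.7 -1.0 | 666.3 304.8
5 1.407 -11.6 -1.6 | 654.7 303.2
6 1.357 -11.5 -2.2 | 643.1 300.9
7 1.307 -11.4 -2.8 | 631.7 298.2
8 1.257 -11.3 -3.3 | 620.5 294.8
9 1.207 -11.1 -3.9 | 609.4 290.9
10 1.157 -10.9 -4.5 | 598.5 286.5
11 1.107 -10.6 -5.0 | 587.9 281.5
12 1.057 -10.4 -5.5 | 577.5 276.0
13 1.007 -10.1 -6.0 | 567.4 269.9
14 0.957 -9.8 -6.5 | 557.6 263.4
15 0.907 -9.4 -7.0 | 548.2 256.4
16 0.857 -9.1 -7.5 | 539.1 248.9
17 0.807 -8.7 -7.9 | 530.5 241.0
18 0.757 -8.3 -8.3 | 522.2 232.7
19 0.707 -7.9 -8.7 | 514.3 223.9
20 0.657 -7.4 -9.1 | 506.9 214.8
21 0.607 -6.9 -9.5 | 500.0 205.3
22 0.557 -6.5 -9.8 | 493.5 195.5
23 0.507 -6.0 -10.1 | 487.6 185.4
24 0.457 -5.4 -10.4 | 482.1 175.0
25 0.407 -4.9 -10.7 | 477.2 164.3
26 0.357 -4.4 -10.9 | 472.8 153.4
27 0.307 -3.8 -11.1 | 469.0 142.3
28 0.257 -3.3 -11.3 | 465.7 131.0
29 0.207 -2.7 -11.4 | 463.0 119.6
30 0.157 -2.1 -11.6 | 460.9 108.0
31 0.107 -1.5 -11.6 | 459.3 96.4
32 0.057 -1.0 -11.7 | 458.4 84.7
```

Request:
step_arm --deltas '[[[-11.7, 0.3, 0.7, 0, 0], [-11.7, 0.3, 0.1, 0, 0], [-11.7, 0.3, -0.5, 0, 0], [-11.7, 0.3, -1, 0, 0], [-11.6, 0.3, -1.6, 0, 0], [-11.5, 0.3, -2.2, 0, 0], [-11.4, 0.3, -2.8, 0, 0], [-11.3, 0.3, -3.3, 0, 0]]]'

```text
time: 10.87
ee_pos: [620.1, -8.6, 294.1]
eef_rot: [0.721, 0.692, 0.0, 0.0]
ft_force: [-0.3, 0.4, -2.7]
grip_width: 7.7
gripper_force: 60.3
```

Request:
step_arm --deltas '[[[-11.1, 0.3, -3.9, 0, 0], [-10.9, 0.3, -4.5, 0, 0], [-10.6, 0.3, -5, 0, 0], [-10.4, 0.3, -5.5, 0, 0], [-10.1, 0.3, -6, 0, 0], [-9.8, 0.3, -6.5, 0, 0], [-9.4, 0.3, -7, 0, 0], [-9.1, 0.3, -7.5, 0, 0]]]'

```text
time: 11.53
ee_pos: [538.3, -6.6, 247.8]
eef_rot: [0.722, 0.692, -0.0, 0.0]
ft_force: [-0.7, -2.4, -0.7]
grip_width: 7.8
gripper_force: 59.0
```

Request:
step_arm --deltas '[[[-8.7, 0.2, -7.9, 0, 0], [-8.3, 0.2, -8.3, 0, 0], [-7.9, 0.2, -8.7, 0, 0], [-7.4, 0.2, -9.1, 0, 0], [-6.9, 0.2, -9.5, 0, 0], [-6.5, 0.2, -9.8, 0, 0], [-6, 0.2, -10.1, 0, 0], [-5.4, 0.2, -10.4, 0, 0]]]'

```text
time: 12.2
ee_pos: [481.5, -5.2, 173.3]
eef_rot: [0.722, 0.692, -0.0, 0.0]
ft_force: [1.7, -6.0, -3.6]
grip_width: 7.7
gripper_force: 58.6
```

Request:
step_arm --deltas '[[[-4.9, -0.2, -10.7, 0, 0], [-4.4, -0.2, -10.9, 0, 0], [-3.8, -0.2, -11.1, 0, 0], [-3.3, -0.2, -11.3, 0, 0], [-2.7, -0.2, -11.4, 0, 0], [-2.1, 0, -11.6, 0, 0], [-1.2, 0, -8, 0, 0], [0, 0, 0, 0, 0]]]'

```text
time: 12.87
ee_pos: [460.5, -4.9, 98.0]
eef_rot: [0.721, 0.693, 0.001, 0.0]
ft_force: [6.3, 1.5, -4.4]
grip_width: 7.8
gripper_force: 58.7
```

Request:
step_arm --deltas '[[[-1, 0, -6, 0, 0], [-0.5, 0, -5, 0, 0], [0, 0, -4, 0, 0], [0, 0, -4, 0, 0], [0, 0, -3, 0, 0], [0, 0, 0, 0, 0]]]'

```text
time: 13.37
ee_pos: [459.4, -5.0, 76.7]
eef_rot: [0.721, 0.693, 0.001, 0.0]
ft_force: [6.9, 3.5, -4.6]
grip_width: 7.4
gripper_force: 58.5
```

Request:
step_arm --deltas '[[[0, 0, -2, 0, 0], [0, 0, -2, 0, 0], [0, 0, -1.5, 0, 0], [0, 0, -1, 0, 0], [0, 0, 0, 0, 0]]]'

```text
time: 13.78
ee_pos: [459.5, -5.0, 71.4]
eef_rot: [0.721, 0.693, 0.001, 0.001]
ft_force: [-2.7, 2.4, 26.0]
grip_width: 7.7
gripper_force: 61.6
```

Run:
```python
from h import *
snap('side','s5')
a=cv2.imread('pics/s5.png')[130:310,150:330]; cv2.imwrite('pics/m5.png',cv2.resize(a,None,fx=3.3,fy=3.3,interpolation=cv2.INTER_CUBIC))
s=observe();print(s['ee_pos'],s['ft_force'],s['grip_width'],s['time'])
```

```text
[459.53683631  -4.9730353   71.48573962] [-2.21566674  1.92429648 25.37624863] 7.376919107220935 13.8333
```

View pics/m5.png

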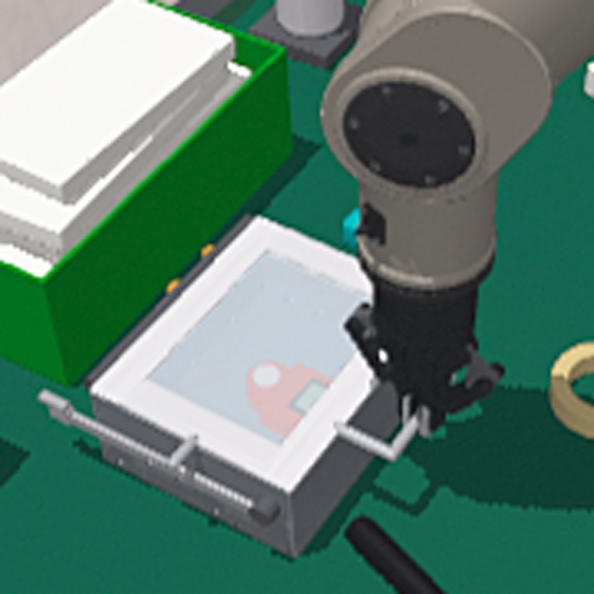

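The flap looks shut, with 25 N at the expected height, so it is past the catch and on the rim. I'll relax, release and lift.

Request:
step_arm --deltas '[[[0, 0, 0.8, 0, 0], [0, 0, 0, 0, 0.3], [0, 0, 0, 0, 0.4], [0, 0, 0, 0, 0.4], [0, 0, 0, 0, 0.4], [0, 0, 0, 0, 0.4]]]'

```text
time: 14.33
ee_pos: [458.0, -5.6, 71.1]
eef_rot: [0.722, 0.692, -0.0, -0.0]
ft_force: [-0.6, -0.5, -0.3]
grip_width: 33.9
gripper_force: 0.0
```

Request:
step_arm --deltas '[[[0, 0, 10, 0, 0.4], [0, 0, 20, 0, 0.4], [0, 0, 30, 0, 0.4], [0, 0, 30, 0, 0.4], [0, 0, 30, 0, 0.4], [0, -25, 25, 0, 0.4], [0, -30, 10, 0, 0.4], [0, -30, 0, 0, 0.4]]]'

```text
time: 15.0
ee_pos: [459.3, -91.4, 230.0]
eef_rot: [0.721, 0.693, 0.002, 0.002]
ft_force: [1.6, -0.8, -0.3]
grip_width: 34.2
gripper_force: 0.0
```

Request:
step_arm --deltas '[[[0, -30, 0, 0, 0.4], [0, -30, 0, 0, 0.4], [0, -30, 0, 0, 0.4], [0, -30, 0, 0, 0.4], [0, -30, 0, 0, 0.4], [0, 0, 0, 0, 0.4]]]'

```text
time: 15.5
ee_pos: [457.2, -246.0, 226.9]
eef_rot: [0.723, 0.69, -0.0, 0.001]
ft_force: [-0.5, -0.4, -0.2]
grip_width: 34.3
gripper_force: 0.0
```

Run:
```python
from h import *
snap('side','s6');snap('top','t6')
a=cv2.imread('pics/s6.png')[160:300,165:305]; b=cv2.imread('pics/t6.png')[100:320,150:450]
out=np.zeros((600,800,3),np.uint8);out[:400,:400]=cv2.resize(a,(400,400),interpolation=cv2.INTER_CUBIC);out[:293,400:800]=cv2.resize(b,(400,293));cv2.imwrite('pics/m6.png',out)
s=observe();print(s['ee_pos'],s['ft_force'],s['time'])
# predicted handle end px, shut vs on catch
for an in (0,.07):
  d=95-235*np.cos(an);print(an,[proj('s6',(598+d-.02*-y,-9-.02*d+y,89+235*np.sin(an))) for y in(45,-45)],[proj('s6',(598+95-190*np.cos(an)+.02*y,-9+y,89+190*np.sin(an)+3)) for y in(115,-115)])
```

```text
[ 457.83353023 -241.38955464  226.70925319] [ 0.23153581  0.60294688 -0.15938776] 15.6
0 [[np.float64(268.9), np.float64(265.4)], [np.float64(286.5), np.float64(241.9)]] [[np.float64(238.7), np.float64(276.3)], [np.float64(285.0), np.float64(217.8)]]
0.07 [[np.float64(268.8), np.float64(261.2)], [np.float64(286.5), np.float64(237.7)]] [[np.float64(238.3), np.float64(272.9)], [np.float64(285.0), np.float64(214.3)]]
```

View pics/m6.png

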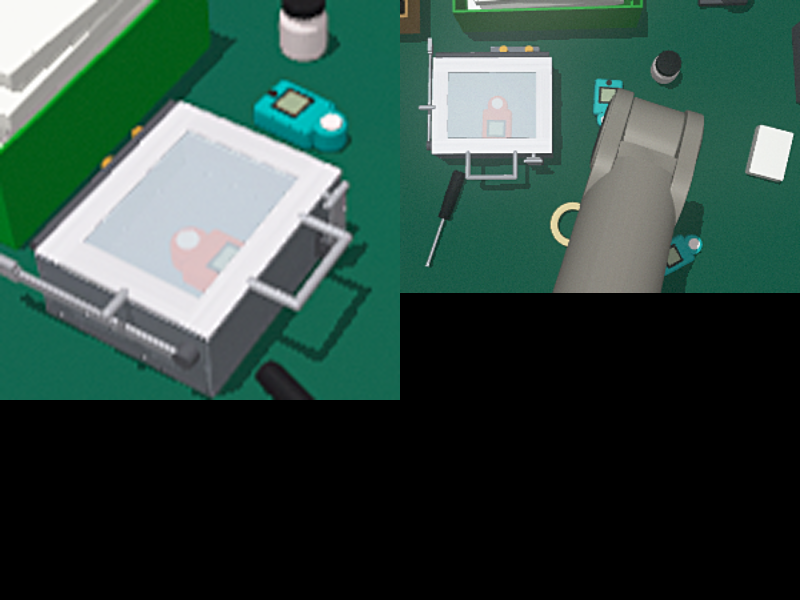

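The handle end is at (269,266) in the side view. Shut predicts (268.9,265.4) and resting on the catch predicts v = 261, so the flap is fully shut. The stay is down and nothing else has moved.

```bash
python3 -c "
from plant import *
print(close_job())"
```

```text
the job is handed in; nothing more can be done
None
```

The detector lies flat, screen up, in the test box, the stay is down and the flap is shut past its catch; I handed the job in at about 15.6 s, and the hand-in returned no verdict.

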